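# Load, lock and start the brush trimmer

### The job

Load the pale brush into the green trimmer by pushing the end of its handle until its head is fully home against the stop, then swing the yellow-framed guard fully shut, swing the steel hasp over onto the guard so that the staple stands through its slot, and push the red-tabbed locking pin fully home through the staple. Last, start the machine: press the green membrane key firmly, about 8 to 12 N, for half a second and let go; it hardly moves and breaks above 25 N. Do not press the red or yellow keys, leave the other things on the bench where they are, and let go of everything at the end.

Things in the scene. Friction and masses are not known exactly. Their poses are not given: they have to be found in the camera images.
- trimmer: green bench trimmer, fixed, 220 (x) x 210 (y) mm, deck 88 mm high. Origin: centre of its underside; its -x side is the front (towards the robot, turned by up to 0.2 rad). A channel 62 mm wide runs along its y axis through the middle, floor 40 mm high, open at the -y side (x = 0), closed by a stop at y = +60 mm
- bed_stop (a point): point on the stop's face at the closed end of the channel, 10 mm above the channel floor; axes as the trimmer's
- brush_nose (a point): leading end of the pale brush's head (centre of the end face of the wood). Brush: loose, 200 mm long, 110 to 220 g, lying in the channel with its bristles up; head 90 x 52 x 18 mm plus 20 mm of bristle, handle 110 x 24 x 18 mm. Its own +y axis runs from handle to nose, along the trimmer's +y. Starts 45 to 75 mm short of the stop
- brush_butt (a point): end face of the brush's handle, 200 mm behind the nose, 9 mm above the channel floor (49 mm above the table); it hangs out beyond the trimmer's open -y side, by 35 mm when home, with free space below and behind: push here along the trimmer's +y (a few N to slide it)
- guard (a joint): hinge of the clear guard with yellow frame: 0 = shut (flat on the deck), grows as it opens, starts at 0.4 to 0.8 rad; stiff hinge, stays where it is left; a few N on the pad push it down
- guard_pad (a point): top centre of the black rubber pad, 44 x 44 mm, on the guard, 85 mm in front of its hinge line and 55 mm to the -y side of the middle; when shut it lies at (-10, -55, 98) mm in the trimmer's frame. Guard panel: 135 mm from hinge to front edge, 200 mm wide, 6 mm thick
- guard_hinge (a point): middle of the guard's hinge line (along y) at the far side: (75, 0, 89) mm in the trimmer's frame; the frame turns with the guard
- hasp (a joint): hinge of the steel hasp: 0 = lying flat on the shut guard over the staple, pi/2 = standing upright, more = leaning towards the robot; starts 1.5 to 1.85 rad; stays where it is left, moves with 1 to 2 N at its tip. It stands in front of the guard, so push it over from the robot's side
- hasp_hinge (a point): middle of the hasp's hinge line (along y) on the front deck: (-75, 0, 95.5) mm in the trimmer's frame. Hasp strap: 95 mm long, 32 wide, 4 thick, slot from 27 to 63 mm from the hinge. The frame turns with the hasp
- hasp_tip (a point): middle of the solid end of the hasp, 82 mm from its hinge, on the face that points up when it is closed (towards the robot when upright); closed it lies at (7, 0, 99.5) mm in the trimmer's frame
- staple (a point): middle of the steel staple's loop on the guard, 12 mm above the guard's top; the loop stands 30 mm above the guard, 28 mm long in x; with the guard shut at (-30, 0, 107) mm in the trimmer's frame
- pin (a joint): slide of the locking pin in its guide on the guard: 0 = withdrawn, 0.045 m = fully home through the staple, grows as it moves to the trimmer's -y; starts 0 to 0.006; about 2 N to move, stays where it is left
- pin_tab (a point): point to push: on the outer (+y) face of the pin's red upright tab (34 mm wide in x, 46 mm tall, 10 mm thick). With the guard shut and pin withdrawn at (-30, 95, 127) mm in the trimmer's frame, 32 mm above the guard's top; the tab reaches 18 mm higher and 28 mm lower
- console: grey control console, fixed, 240 x 95 x 30 mm, origin at the centre of its underside; carries three black keypads in a row along its x axis, 75 mm apart, in any order; up to 0.2 rad turned
- key_green: green membrane key (start), 44 x 44 mm, origin at the centre of its top face, z up, 52.5 mm above the table, 4 mm proud of its 70 mm black housing. It gives way from 3 N and has 2 mm of travel (stiffness 4 N/mm, end of travel at 11 N); it registers when pushed with more than 6 N for 0.2 s and breaks above 25 N
- key_red: red membrane key, same form; must not be pressed
- key_yellow: yellow membrane key, same form; must not be pressed
- spool: bystander: copper wire spool, 68 mm across, 60 high; origin at its underside
- brush_done: bystander: dark finished brush, 200 x 52 x 38 mm; origin at its underside
- glue: bystander: small jar, 52 mm across, 85 high; origin at its underside
- pliers: bystander: pliers with red handles, about 160 mm long, lying flat
- blank: bystander: unfinished brush back, 60 x 170 x 18 mm; origin at its underside
Mind the look-alikes: they are no part of the job. Leave any blue look-alike of the part that bears brush_nose alone.

How it is judged:
By the outcome, as a careful person would: the job done as asked, in the order asked, and still so for the second after the job is handed in, with the robot touching nothing.
It also fails if it takes over 72 s, if anything falls off the work surface, if the arm or the gripper's body presses on something with over 40 N, if the wrist force passes 120 N, or if a joint passes its speed limit or range.

### The arm

A 6-joint arm with a two-finger parallel gripper is mounted at the origin on the work surface. World frame = base frame: x ahead of the robot, y to its left, z up, the work surface at z = 0. Lengths are in m, angles in rad, forces in N, time in s.
With the tool pointing down it reaches from about 0.425 to 0.95 m from the base axis. Payload 3.5 kg.
Tool frame: the origin (TCP) lies at the very end of the fingers, on their centre line; the grasp point (between the pads) lies 19 mm behind it; z points along the fingers, y is the line along which they close (so a half turn about z gives the same grasp; the last joint's range is limited). The gripper opens to 85 mm and grips with 20 to 120 N. Pads are 22 mm wide; open, the fingers measure 114 mm over their backs; the gripper's body (76 mm by 85 mm) begins 54 mm behind the grasp point. The pads swing forward as they close: fully open they stand 13 mm farther back than shut.
Start: joints at [1.151, 0.286, 1.577, -0, 1.279, -0.15], TCP at [0.18, 0.651, 0.231] pointing down, gripper open.
Joint ranges: [-2.77, 2.77], [-0.9, 2.22], [0.21, 2.48], [-1.53, 4.67], [0.24, 2.81], [-2.84, 2.84]. Speed limits (rad/s): [2.79, 2.79, 3.14, 3.14, 3.14, 3.14].

### API

Orientations are given as a unit quaternion [x, y, z, w].
In Python, from plant import ctrl gives the robot as it stands.
- The arm moves only by the tool carry_out, never from a script. Its argument "deltas" is one flat list of numbers, 6 for each row, row after row: the shift along the tool's x, y, z in m, then the turn, a rotation vector about the tool's x, y, z in rad. A call has 1 to 5 rows; each row is the pose to reach, as a shift and turn from the pose commanded when the call began, along the tool's axes at that moment; what a row does not reach only later rows make up. A row lasts 1/8 s, in which the tool goes at most 62.5 mm and 10.7 degrees, less where a joint would pass 70% of its speed; a pose out of reach is approached as far as the arm can. A call with a gripper value outside its range is refused whole. "grip" is the opening in per cent of the stroke, from 0 (shut) to 100 (fully open), set as the call begins (left out, the last holds). The fingers move at their own pace and stop on an object; "grip_force" is the grip in N (left out, the last holds). Time passes only in rows, so rows that repeat a pose let the fingers close. It gives the time, the measured TCP pose, the force, the opening and the grip force at its end, in the units of the state.
- ctrl.get_state(): the state, without advancing time (a new reading comes with each control period).
- ctrl.read_camera(name): name is "side" or "top"; returns (picture, depth): 480x640x3 uint8, red, green, blue; 480x640 float32, m along the optical axis (not along the pixel's ray), 0 where there is no reading.
- ctrl.camera_model(name): a dict with "intrinsics" (3x3 intrinsics, pixels), "k1" (the pictures are not rectified: a ray, as slopes to the right and down, at radius r is drawn at 1 + k1 r^2 times it, then the intrinsics apply), "extrinsics" (4x4, takes a point from world to camera coordinates). Camera axes: x right, y down, z forward; pixel columns grow to the right and rows downward; lengths in m; the calibration is good to about 2 mm. A picture is of the moment at which its call begins. camera_model takes no time and is no camera call.
- ctrl.sign_off(): hands the job in; it is judged then, once.
Trained networks look in the newest picture that a camera, given by its name, has taken for a name from the list of things; names that differ only in an ending like _2 or _b are one class to them, and where a whole thing is asked for, a point or a joint stands for the part that bears it (a point fixed in the world has none). Each returns a list of dicts, best first, with "score" (0 to 1); they miss things now and then, are a little off and sometimes report something else, mostly with a low value. They report only what shows in the picture. A call takes as long as a camera call. They do not tell look-alikes from the thing itself.
- ctrl.find_in(camera, query): "uv" ([column, row] in pixels, amid what is visible of it).
The state is a dict: "time": time; "qpos": joint angles; "dq": joint speeds; "joint_efforts": joint torques, N m; "eef_pos": TCP position; "tcp_rot": TCP orientation; "contact_force": force on the tool from outside, world axes, zero at the start; "wrist_torque": the same for the moment, N m; "opening": opening from 0.0 (shut) to 1.0 (fully open); "finger_force": force on a finger pad.
Only numpy, scipy, OpenCV 4.12 (cv2) and the standard library are available. Lean on these libraries where they do the work, as an engineer would, in place of code of your own. Each camera call takes 0.05 s, during which the arm holds its last target. There are 200 camera calls.

## Working session

There is one attempt and no reset: what is moved stays moved. The work goes in short steps, Python scripts to look and compute and a tool call to move; the robot and the scene stay as the last step left them, time stands still between calls to the robot, and variables do not carry over. Pictures are saved under pics/ and viewed, at most 10 in all, crops included, and the job is handed in when it is done.

Besides the shell and the picture viewer there is one more tool, called after "Emit:" by a JSON object that holds its "fn" and its "kwargs". carry_out: Moves the arm, as the interface text tells. Its arguments: {"type":"object","properties":{"deltas":{"type":"array"},"grip":{"type":"number"},"grip_force":{"type":"number"}},"required":["deltas"]}

```bash
mkdir -p pics
cat > h.py <<'E'
import numpy as np, cv2
from scipy.spatial.transform import Rotation as R
from plant import ctrl
def cam(n):
    m=ctrl.camera_model(n); return np.array(m["intrinsics"]),m["k1"],np.array(m["extrinsics"])
def rays(n,uv):
    K,k1,E=cam(n); uv=np.atleast_2d(np.array(uv,float))
    p=cv2.undistortPoints(uv.reshape(-1,1,2),K,np.array([k1,0,0,0.])).reshape(-1,2); return p
def lift(n,uv,d):
    K,k1,E=cam(n); p=rays(n,uv); d=np.asarray(d).reshape(-1,1)
    c=np.hstack([p*d,d]); return (c-E[:3,3])@E[:3,:3]
def onz(n,uv,z):
    K,k1,E=cam(n); p=rays(n,uv); r=np.hstack([p,np.ones((len(p),1))])@E[:3,:3]
    o=-E[:3,:3].T@E[:3,3]; return o+r*((z-o[2])/r[:,2:])
def proj(n,P):
    K,k1,E=cam(n); P=np.atleast_2d(np.array(P,float))
    return cv2.projectPoints(P.reshape(-1,1,3),cv2.Rodrigues(E[:3,:3])[0],E[:3,3],K,np.array([k1,0,0,0.]))[0].reshape(-1,2)
def cloud(n,d):
    v,u=np.mgrid[:480,:640]; return lift(n,np.c_[u.ravel(),v.ravel()],d.ravel()).reshape(480,640,3)
def st():
    s=ctrl.get_state(); print({k:np.round(s[k],4).tolist() for k in("time","qpos","eef_pos","tcp_rot","contact_force","opening")}); return s
E
cat > a.py <<'E'
from h import *
s=st(); print(R.from_quat(s["tcp_rot"]).as_matrix().round(3).tolist())
for n in("side","top"):
    im,d=ctrl.read_camera(n); cv2.imwrite(f"pics/{n}0.png",im[:,:,::-1]); np.savez(f"{n}0.npz",im=im,d=d)
    for q in["trimmer","brush_nose","brush_butt","guard_pad","hasp_tip","staple","pin_tab","key_green","key_red","key_yellow","bed_stop","guard_hinge","hasp_hinge","console"]:
        for f in ctrl.find_in(n,q)[:2]:
            u=np.round(f["uv"]).astype(int); dd=d[min(u[1],479),min(u[0],639)]
            print(n,q,round(f["score"],2),u.tolist(),lift(n,f["uv"],dd).round(3).tolist())
E
python3 a.py
```

```text
{'time': 0.0, 'qpos': [1.151, 0.2872, 1.5782, 0.0, 1.2786, -0.15], 'eef_pos': [0.1796, 0.65, 0.2299], 'tcp_rot': [0.1345, 0.9909, -0.0011, -0.0003], 'contact_force': [0.6912, 0.0753, 0.0985], 'opening': 0.998}
[[-0.964, 0.267, -0.001], [0.267, 0.964, -0.002], [0.0, -0.002, -1.0]]
side trimmer 0.59 [390, 240] [[0.562, -0.09, 0.148]]
side trimmer 0.43 [379, 181] [[0.603, 0.284, 0.052]]
side brush_nose 0.88 [237, 378] [[0.207, -0.356, 0.025]]
side brush_nose 0.87 [389, 273] [[0.565, -0.109, 0.059]]
side brush_butt 0.93 [240, 374] [[0.214, -0.351, 0.032]]
side brush_butt 0.28 [394, 189] [[0.597, 0.071, 0.176]]
side guard_pad 0.89 [397, 225] [[0.593, -0.021, 0.137]]
side guard_pad 0.25 [295, 168] [[0.358, 0.417, 0.021]]
side hasp_tip 0.6 [364, 217] [[0.509, -0.017, 0.164]]
side staple 0.74 [398, 223] [[0.596, -0.016, 0.137]]
side key_green 0.52 [354, 183] [[0.527, 0.283, 0.048]]
side key_red 0.66 [379, 180] [[0.602, 0.285, 0.055]]
side key_red 0.62 [318, 364] [[0.375, -0.36, 0.061]]
side key_yellow 0.59 [322, 364] [[0.381, -0.36, 0.06]]
side key_yellow 0.51 [329, 179] [[0.455, 0.305, 0.05
[... 650 characters left out ...]
, 0.052]]
top hasp_tip 0.44 [322, 210] [[0.523, -0.003, 0.089]]
top hasp_tip 0.19 [325, 192] [[0.545, -0.006, 0.166]]
top staple 0.88 [327, 174] [[0.599, -0.008, 0.132]]
top pin_tab 0.69 [294, 172] [[0.586, 0.067, 0.165]]
top pin_tab 0.43 [323, 190] [[0.55, -0.001, 0.167]]
top key_green 0.64 [204, 199] [[0.532, 0.292, 0.05]]
top key_red 0.77 [211, 168] [[0.612, 0.284, 0.054]]
top key_yellow 0.58 [198, 226] [[0.463, 0.294, 0.055]]
top bed_stop 0.73 [378, 280] [[0.38, -0.157, 0.011]]
top bed_stop 0.71 [324, 191] [[0.548, -0.005, 0.167]]
top guard_hinge 0.92 [333, 173] [[0.605, -0.02, 0.13]]
top hasp_hinge 0.72 [321, 210] [[0.524, 0.0, 0.089]]
top console 0.97 [222, 218] [[0.493, 0.245, 0.029]]
```

View pics/top0.png

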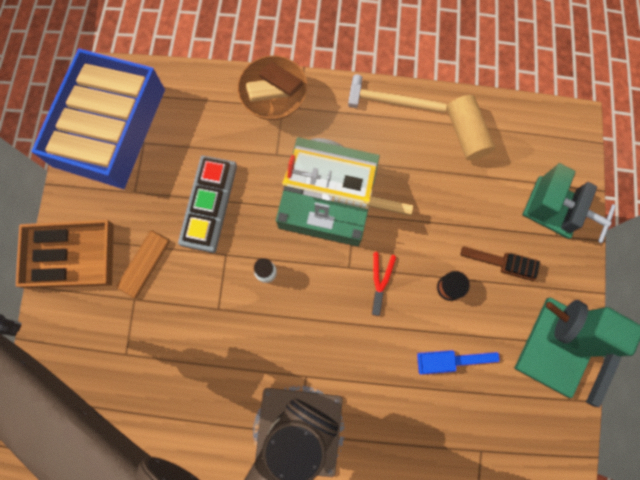

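View pics/side0.png

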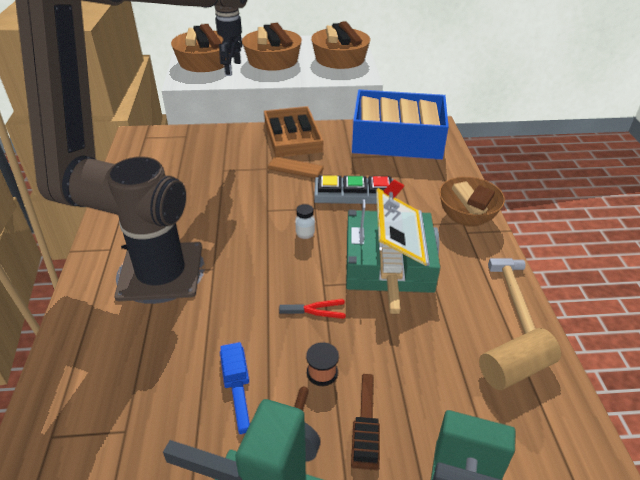

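The top picture shows the trimmer at about (328,190), the butt at (411,209), the red tab at (291,166), the hasp at (322,212), and the keys red (212,171), green (204,200) and yellow (198,229). The blue brush at (455,362) is the look-alike. Next I fit the trimmer's pose.

```bash
cat > fit.py <<'E'
from h import *
z=np.load("top0.npz"); im,d=z["im"],z["d"]; C=cloud("top",d)
hsv=cv2.cvtColor(im,cv2.COLOR_RGB2HSV); H,S,V=[hsv[...,i].astype(int) for i in range(3)]
X,Y,Z=C[...,0],C[...,1],C[...,2]
near=(abs(X-.56)<.2)&(abs(Y)<.17)
m=near&(Z>.08)&(Z<.097)&(H>60)&(H<95)&(S>80)
P=C[m]; r=cv2.minAreaRect(P[:,:2].astype(np.float32)); print("deck",m.sum(),r,np.median(P[:,2]))
np.save("deck.npy",P)
for nm,lo,hi in(("green",45,80),("yellow",22,35),("red",-1,8)):
    k=(X>.4)&(X<.7)&(Y>.22)&(Y<.36)&(H>lo)&(H<hi)&(S>130)&(V>80)
    v,u=np.nonzero(k); uv=[u.mean(),v.mean()]; print(nm,k.sum(),onz("top",uv,.0525).round(4),"depthz",np.median(Z[k]).round(4))
for nm,k in(("handle",(X>.45)&(X<.65)&(Y<-.09)&(Y>-.22)&(Z>.04)&(Z<.075)&(H<30)&(V>120)),
            ("tab",near&((H<6)|(H>174))&(S>150)&(Z>.1)),
            ("yellow",near&(H>20)&(H<35)&(S>150)&(Z>.09))):
    P=C[k]; v,u=np.nonzero(k); print(nm,k.sum(),"uv",u.min(),u.max(),v.min(),v.max(),np.percentile(P,[2,50,98],axis=0).round(4).tolist())
    np.save(nm+".npy",P)
E
python3 fit.py
```

```text
deck 1847 ((0.510863184928894, -0.0031559839844703674), (0.20289726555347443, 0.07637112587690353), 82.45512390136719) 0.08825591848125067
green 230 [[0.5314 0.2877 0.0525]] depthz 0.0525
yellow 289 [[0.457  0.2959 0.0525]] depthz 0.0528
red 285 [[0.6069 0.2805 0.0525]] depthz 0.053
handle 485 uv 359 411 186 214 [[0.5466, -0.2169, 0.0459], [0.5602, -0.1634, 0.0576], [0.5781, -0.1075, 0.0676]]
tab 62 uv 289 293 156 176 [[0.5764, 0.0717, 0.1696], [0.5906, 0.0759, 0.1911], [0.613, 0.0789, 0.2032]]
yellow 489 uv 283 374 150 201 [[0.5376, -0.115, 0.0975], [0.5595, -0.0432, 0.1594], [0.6621, 0.0873, 0.1677]]
```

```bash
cat > fit2.py <<'E'
from h import *
from scipy.optimize import least_squares
D=np.load("deck.npy"); Hd=np.load("handle.npy"); T=np.load("tab.npy"); Yw=np.load("yellow.npy")
yaw=-.1317; o=np.array([.579,-.0122])
def loc(P,o=o,yaw=yaw):
    c,s=np.cos(yaw),np.sin(yaw); q=P.copy(); q[:,:2]=(P[:,:2]-o)@np.array([[c,-s],[s,c]]); return q
h=loc(Hd); t=loc(T); y=loc(Yw); dd=loc(D)
print("deck",np.percentile(dd,[0,1,99,100],axis=0).round(4).tolist())
hh=h[(h[:,1]<-.115)]; print("handle",np.percentile(hh,[0,2,50,98,100],axis=0).round(4).tolist(), np.polyfit(hh[:,1],hh[:,0],1))
print("tab",np.percentile(t,[2,50,98],axis=0).round(4).tolist())
f=np.polyfit(y[:,0],y[:,2],1); print("guard slope",f,np.arctan(-f[0]),"z at hinge",np.polyval(f,.075),"ypct",np.percentile(y,[0,2,98,100],axis=0).round(4).tolist())
g=np.arctan(-f[0]); np.save("g.npy",[*o,yaw,g])
def W(p): 
    c,s=np.cos(yaw),np.sin(yaw); p=np.array(p,float); q=p.copy(); q[...,:2]=p[...,:2]@np.array([[c,s],[-s,c]])+o; return q
def G(p,a):
    p=np.array(p,float)-[.075,0,.089]; c,s=np.cos(a),np.sin(a)
    return np.c_[p[:,0]*c+p[:,2]*s, p[:,1], -p[:,0]*s+p[:,2]*c]+[.075,0,.089]
out=[]
for n in("top","side"):
    im=cv2.imread(f"pics/{n}0.png")
    box=lambda zz:[[-.11,-.105,zz],[.11,-.105,zz],[.11,.105,zz],[-.11,.105,zz]]
    gp=G([[.075,-.1,.095],[-.06,-.1,.095],[-.06,.1,.095],[.075,.1,.095]],g)
    tab=G([[-.047,.095,.099],[-.013,.095,.099],[-.013,.095,.145],[-.047,.095,.145]],g)
    k=4 if n=="top" else 4
    c=proj(n,W([0,0,.09]))[0].astype(int); r=(c[0]-85,c[1]-70); 
    cr=cv2.resize(im[r[1]:r[1]+130,r[0]:r[0]+150],None,fx=k,fy=k,interpolation=cv2.INTER_CUBIC)
    for poly,col in((box(0),(255,0,0)),(box(.088),(255,0,255)),(gp,(0,128,255)),(tab,(255,255,0)),([[-.075,-.016,.0955],[-.075,.016,.0955],[-.075,.016,.1905],[-.075,-.016,.1905]],(255,255,255))):
        q=(proj(n,W(poly))-r+.5)*k; cv2.polylines(cr,[q.astype(np.int32)],True,col,1)
    cv2.imwrite(f"pics/ov_{n}.png",cr)
E
python3 fit2.py; python3 -c "
import cv2
a=cv2.imread('pics/ov_top.png');b=cv2.imread('pics/ov_side.png')
import numpy as np
cv2.imwrite('pics/ov.png',cv2.resize(np.hstack([a,b]),(800,347)))"
```

```text
deck [[-0.1069, -0.1014, 0.0801], [-0.1059, -0.099, 0.0818], [-0.0319, 0.0993, 0.0941], [-0.0305, 0.1015, 0.0966]]
handle [[-0.0097, -0.2088, 0.04], [-0.0084, -0.2065, 0.046], [0.0022, -0.1621, 0.0575], [0.0157, -0.1167, 0.0636], [0.0167, -0.1151, 0.0674]] [-0.01884081 -0.00065773]
tab [[-0.0144, 0.0846, 0.1696], [-0.0003, 0.0891, 0.1911], [0.0225, 0.0926, 0.2032]]
guard slope [-0.61059125  0.14563064] 0.5481708076251095 z at hinge 0.0998363011499202 ypct [[-0.0355, -0.1005, 0.0901], [-0.0321, -0.0978, 0.0975], [0.0754, 0.0977, 0.1677], [0.0775, 0.0997, 0.1706]]
```

View pics/ov.png

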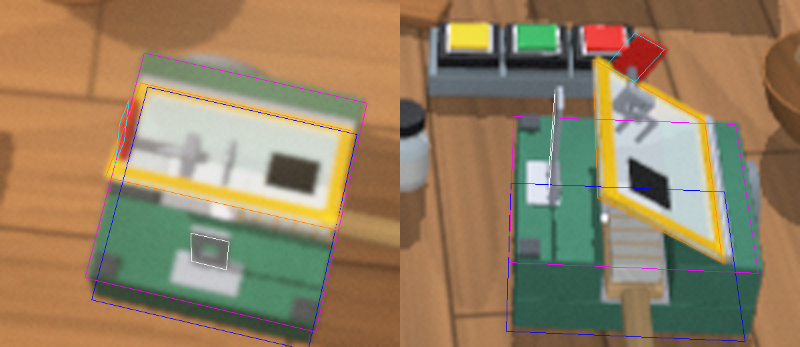

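The overlay agrees with both views. The trimmer is at (0.579, -0.012) with yaw -0.132, the guard is open about 0.5 rad, and the hasp stands almost upright. I'll travel with the gripper shut, turned to match the trimmer's axes.

Emit:
{"fn": "carry_out", "kwargs": {"deltas": [-0.04,-0.035,-0.03,0,0,-0.05,-0.088,-0.072,-0.06,0,0,-0.1,-0.136,-0.111,-0.06,0,0,-0.139,-0.185,-0.15,-0.06,0,0,-0.139,-0.234,-0.19,-0.06,0,0,-0.139], "grip": 0}}

```text
time: 2.12
eef_pos: [0.3529, 0.4074, 0.2918]
tcp_rot: [0.065, 0.998, 0.0, 0.001]
contact_force: [0.9, 0.4, -0.6]
opening: 0.006
finger_force: 0.0
```

```bash
cat >> h.py <<'E'
O=np.array([.579,-.0122,0]); YAW=-.1317; RT=R.from_euler("z",YAW)
def W(p): return RT.apply(p)+O
def L(p): return RT.inv().apply(np.asarray(p)-O)
R0=RT*R.from_matrix(np.array([[-1,0,0],[0,1,0],[0,0,-1.]]))
def plan(loc,tilt=(0,0,0)):
    "tilt: rotvec in trimmer frame"
    s=ctrl.get_state(); Rc=R.from_quat(s["tcp_rot"]); p=np.array(s["eef_pos"])
    Rg=RT*R.from_rotvec(tilt)*RT.inv()*R0
    print("t",round(s["time"],2),"at",L(p).round(4),"F",RT.inv().apply(s["contact_force"]).round(2),"delta",Rc.inv().apply(W(loc)-p).round(4),(Rc.inv()*Rg).as_rotvec().round(4))
E
python3 -c "
from h import *
plan([0,-.245,.29],[-.26,0,0])
print('key local',L([.5314,.2877,.0525]))"
```

```text
t 2.12 at [-0.2793  0.3863  0.2918] F [ 0.88  0.5  -0.55] delta [-0.2784 -0.6317  0.0016] [0.2608 0.0011 0.0012]
key local [-0.08657054  0.29105208  0.0525    ]
```

Emit:
{"fn": "carry_out", "kwargs": {"deltas": [-0.02,-0.055,0,0,0,0,-0.04,-0.11,0,0,0,0,-0.065,-0.165,0,0,0,0,-0.09,-0.22,0,0,0,0,-0.115,-0.275,0,0,0,0]}}

```text
time: 2.75
eef_pos: [0.4303, 0.1195, 0.2918]
tcp_rot: [0.065, 0.998, 0.0, 0.001]
contact_force: [0.7, -0.1, -0.7]
opening: -0.002
finger_force: 0.0
```

Emit:
{"fn": "carry_out", "kwargs": {"deltas": [-0.02,-0.055,0,0,0,0,-0.045,-0.11,0,0,0,0,-0.07,-0.165,0,0,0,0,-0.095,-0.22,0,0,0,0,-0.12,-0.275,0,0,0,0]}}

```text
time: 3.38
eef_pos: [0.5135, -0.169, 0.2917]
tcp_rot: [0.066, 0.998, -0.0, 0.001]
contact_force: [0.7, 1.3, 0.3]
opening: -0.001
finger_force: 0.0
```

Emit:
{"fn": "carry_out", "kwargs": {"deltas": [-0.02,-0.05,0,-0.13,0,0,-0.043,-0.1,0.01,-0.26,0,0,-0.043,-0.1,0.06,-0.26,0,0,-0.043,-0.1,0.11,-0.26,0,0,-0.043,-0.1,0.15,-0.26,0,0]}}

```text
time: 4.0
eef_pos: [0.5421, -0.2717, 0.1389]
tcp_rot: [0.065, 0.989, 0.13, 0.008]
contact_force: [0.6, -0.7, -0.0]
opening: 0.002
finger_force: 0.0
```

```bash
python3 -c "
from h import *
plan([0.0,-.25,.044],[.26,0,0])
plan([0.0,-.145,.044],[.26,0,0])"
```

```text
t 4.0 at [-0.0025 -0.2621  0.1389] F [ 0.74 -0.63 -0.04] delta [-0.0027 -0.0128  0.0948] [ 0.0009 -0.0016 -0.0003]
t 4.0 at [-0.0025 -0.2621  0.1389] F [ 0.74 -0.63 -0.04] delta [-0.0027  0.0886  0.1219] [ 0.0009 -0.0016 -0.0003]
```

Emit:
{"fn": "carry_out", "kwargs": {"deltas": [-0.003,-0.006,0.05,0,0,0,-0.003,-0.013,0.095,0,0,0,-0.003,-0.006,0.097,0,0,0,-0.003,0.002,0.099,0,0,0,-0.003,0.012,0.102,0,0,0]}}

```text
time: 4.62
eef_pos: [0.5526, -0.2353, 0.0489]
tcp_rot: [0.065, 0.99, 0.128, 0.011]
contact_force: [0.2, 0.4, 0.7]
opening: -0.002
finger_force: 0.0
```

```bash
cat > see.py <<'E'
from h import *
import sys
n=sys.argv[1]; im,d=ctrl.read_camera(n); cv2.imwrite(f"pics/{sys.argv[2]}.png",im[:,:,::-1]); np.savez("last.npz",im=im,d=d)
c=proj(n,W([[0,0,.09]]))[0].astype(int)
cv2.imwrite(f"pics/{sys.argv[2]}c.png",cv2.resize(im[c[1]-70:c[1]+80,c[0]-100:c[0]+100,::-1],(800,600),interpolation=cv2.INTER_CUBIC))
for q in sys.argv[3:]:
    for f in ctrl.find_in(n,q)[:2]:
        u=np.round(f["uv"]).astype(int); print(q,round(f["score"],2),u,"local",L(lift(n,f["uv"],d[u[1],u[0]])).round(3))
plan([0,-.145,.044],[.26,0,0])
E
python3 see.py side s1 brush_butt brush_nose
```

```text
brush_butt 0.8 [237 375] local [[-0.322 -0.389  0.036]]
brush_nose 0.7 [237 377] local [[-0.324 -0.386  0.024]]
t 4.78 at [ 0.0021 -0.224   0.0477] F [0.04 0.06 0.08] delta [0.002  0.0754 0.0238] [-0.0017  0.0021  0.0027]
```

View pics/s1c.png

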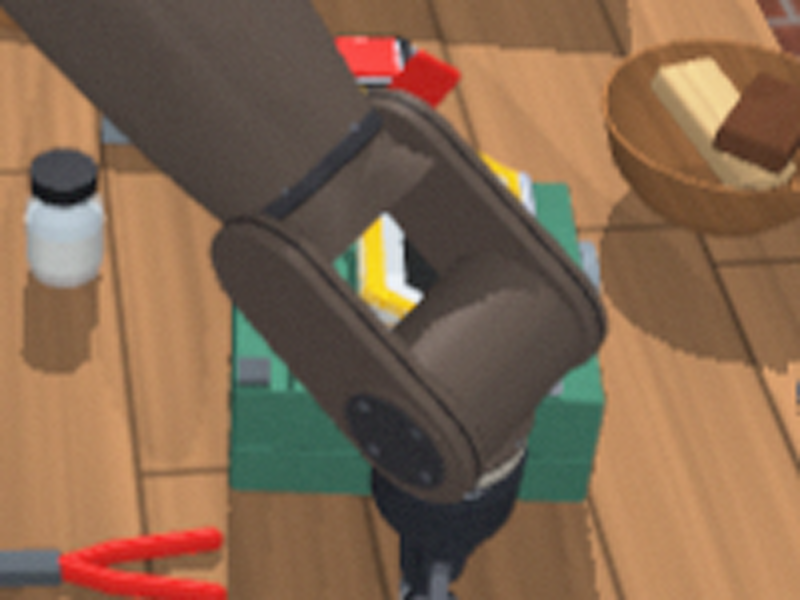

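The arm hides the handle at about (415,560), so I'll push and go by the force reading.

Emit:
{"fn": "carry_out", "kwargs": {"deltas": [0.002,0.008,0.003,0,0,0,0.002,0.018,0.006,0,0,0,0.002,0.027,0.009,0,0,0,0.002,0.036,0.012,0,0,0,0.002,0.045,0.015,0,0,0]}}

```text
time: 5.4
eef_pos: [0.5551, -0.1868, 0.043]
tcp_rot: [0.065, 0.989, 0.129, 0.009]
contact_force: [0.4, -1.8, 0.7]
opening: -0.002
finger_force: 0.6
```

```bash
python3 -c "
from h import *
plan([0.0,-.15,.046],[.26,0,0])"
```

```text
t 5.4 at [-0.0007 -0.1763  0.043 ] F [ 0.6  -1.71  0.72] delta [-0.0008  0.0261  0.0038] [-0.0003  0.      0.001 ]
```

Contact force is about 1.7 N, so the brush is sliding. I'll keep going slowly until the stop.

Emit:
{"fn": "carry_out", "kwargs": {"deltas": [0,0.007,0.001,0,0,0,0,0.013,0.002,0,0,0,0,0.018,0.003,0,0,0,0,0.022,0.004,0,0,0,0,0.026,0.005,0,0,0]}}

```text
time: 6.02
eef_pos: [0.5584, -0.161, 0.0447]
tcp_rot: [0.065, 0.989, 0.129, 0.008]
contact_force: [-0.5, 0.1, -0.3]
opening: 0.003
finger_force: 0.3
```

```bash
python3 -c "
from h import *
plan([0.0,-.145,.046],[.26,0,0])"
```

```text
t 6.03 at [-0.0009 -0.1502  0.0447] F [-0.53 -0.   -0.3 ] delta [-0.0009  0.0054  0.0001] [-0.     -0.0002  0.0007]
```

Emit:
{"fn": "carry_out", "kwargs": {"deltas": [0,0.002,0,0,0,0,0,0.004,0.001,0,0,0,0,0.006,0.002,0,0,0,0,0.008,0.002,0,0,0]}}

```text
time: 6.52
eef_pos: [0.5609, -0.1575, 0.0458]
tcp_rot: [0.064, 0.99, 0.124, 0.011]
contact_force: [-1.3, -13.8, 0.4]
opening: -0.007
finger_force: 6.6
```

```bash
python3 -c "
from h import *
plan([0.0,-.145,.046],[.26,0,0])"
```

```text
t 6.53 at [ 0.0011 -0.1464  0.0458] F [  0.54 -13.84   0.42] delta [0.0011 0.0014 0.0002] [-0.0097  0.0056  0.0024]
```

It hit the stop at about 14 N with the TCP where it should be, so the brush is home. I back off and rise.

Emit:
{"fn": "carry_out", "kwargs": {"deltas": [0,-0.025,-0.006,0,0,0,0,-0.048,-0.013,0,0,0,0,-0.035,-0.065,0,0,0,0,-0.02,-0.125,0.13,0,0,0,-0.004,-0.185,0.26,0,0]}}

```text
time: 7.15
eef_pos: [0.5523, -0.2051, 0.2245]
tcp_rot: [0.067, 0.998, -0.002, -0.0]
contact_force: [0.1, 0.4, 0.4]
opening: 0.004
finger_force: 0.0
```

```bash
python3 see.py side s2 brush_butt; python3 -c "
from h import *
z=np.load('last.npz'); P=L(cloud('side',z['d']).reshape(-1,3)); hsv=cv2.cvtColor(z['im'],cv2.COLOR_RGB2HSV).reshape(-1,3).astype(int)
k=(abs(P[:,0])<.03)&(P[:,1]<-.108)&(P[:,1]>-.25)&(P[:,2]>.04)&(P[:,2]<.075); print(k.sum(),np.percentile(P[k],[1,50,99],axis=0).round(4))
plan([.006,-.055,.165])"
```

```text
brush_butt 0.94 [238 376] local [[-0.322 -0.385  0.029]]
brush_butt 0.76 [395 265] local [[ 0.015 -0.066  0.058]]
t 7.25 at [ 0.0035 -0.1939  0.2332] F [ 0.25 -1.11  0.53] delta [0.0064 0.0502 0.1887] [-0.2673  0.0158  0.0051]
140 [[-0.0045 -0.1413  0.0433]
 [ 0.0067 -0.1296  0.0573]
 [ 0.0189 -0.1086  0.0627]]
t 7.25 at [ 0.0035 -0.1939  0.2332] F [ 0.25 -1.11  0.53] delta [-0.0018  0.1393  0.0672] [-0.0073  0.0163  0.003 ]
```

The butt is now at y = -0.141 (home is -0.140), so the brush is seated. Next is the guard.

Emit:
{"fn": "carry_out", "kwargs": {"deltas": [-0.002,0.05,0,0,0.01,0,-0.002,0.1,0.02,0,0.016,0,-0.002,0.139,0.05,0,0.016,0,-0.001,0.139,0.075,0,0.016,0,0,0.139,0.088,0,0.016,0]}}

```text
time: 7.88
eef_pos: [0.5698, -0.0657, 0.1325]
tcp_rot: [0.065, 0.998, 0.001, -0.01]
contact_force: [-1.3, 0.4, 1.1]
opening: 0.001
finger_force: 0.2
```

```bash
python3 -c "
from h import *
plan([-.008,-.055,.1])"
```

```text
t 7.88 at [-0.0021 -0.0542  0.1325] F [-1.32  0.22  1.12] delta [ 0.0053 -0.0008  0.0326] [ 0.001  -0.0193  0.0013]
```

Emit:
{"fn": "carry_out", "kwargs": {"deltas": [0.001,0,0.008,0,-0.019,0,0.003,0,0.016,0,-0.019,0,0.005,0,0.024,0,-0.019,0,0.006,0,0.032,0,-0.019,0,0.006,0,0.036,0,-0.019,0]}}

```text
time: 8.5
eef_pos: [0.5641, -0.0653, 0.0982]
tcp_rot: [0.065, 0.998, -0.0, 0.001]
contact_force: [-0.2, 0.1, -0.2]
opening: -0.0
finger_force: 0.0
```

```bash
python3 -c "
from h import *
plan([-.008,-.055,.098])"
```

```text
t 8.5 at [-0.0078 -0.0546  0.0982] F [-0.18  0.06 -0.21] delta [ 0.0002 -0.0004  0.0002] [0.0001 0.0025 0.0007]
```

Emit:
{"fn": "carry_out", "kwargs": {"deltas": [0,0,0.002,0,0,0,0,0,0.004,0,0,0,0,0,0.006,0,0,0,0,0,0.006,0,0,0]}}

```text
time: 9.0
eef_pos: [0.5642, -0.0654, 0.0978]
tcp_rot: [0.065, 0.998, -0.0, -0.0]
contact_force: [-12.7, 3.1, 23.9]
opening: 0.004
finger_force: 11.8
```

The guard is shut at z = 0.098 under 24 N. I lift and go round to the front of the hasp.

Emit:
{"fn": "carry_out", "kwargs": {"deltas": [0,0,-0.055,0,0,0,0,0,-0.115,0,0,0,0.035,0.014,-0.145,0,0,0,0.09,0.035,-0.145,0,0,0,0.135,0.055,-0.13,0,0,0]}}

```text
time: 9.62
eef_pos: [0.4371, 0.0073, 0.2242]
tcp_rot: [0.066, 0.998, -0.0, 0.004]
contact_force: [1.0, 0.3, -0.3]
opening: 0.003
finger_force: 0.0
```

Emit:
{"fn": "carry_out", "kwargs": {"deltas": [0.003,0,0.055,0,0,0,0.003,0,0.055,0,0,0]}}

```text
time: 9.88
eef_pos: [0.431, 0.0082, 0.1638]
tcp_rot: [0.065, 0.998, 0.001, -0.003]
contact_force: [-0.2, 0.3, 0.8]
opening: 0.001
finger_force: 0.0
```

```bash
python3 see.py side s3 hasp_tip; python3 -c "
from h import *
plan([-.06,.0,.16])
z=np.load('last.npz'); P=L(cloud('side',z['d']).reshape(-1,3))
k=(P[:,0]>-.12)&(P[:,0]<-.05)&(abs(P[:,1])<.03)&(P[:,2]>.105)&(P[:,2]<.2)
Q=P[k]; print(k.sum())
for lo in np.arange(.105,.2,.01):
    q=Q[(Q[:,2]>=lo)&(Q[:,2]<lo+.01)]
    if len(q): print(round(lo,3),len(q),np.median(q,axis=0).round(3))"
```

```text
hasp_tip 0.74 [388 248] local [[-0.006 -0.052  0.099]]
hasp_tip 0.61 [362 217] local [[-0.07   0.011  0.141]]
t 9.97 at [-0.1451  0.0002  0.1683] F [ 0.32 -0.06  1.14] delta [-0.1445 -0.1453  0.1249] [-0.26    0.0035  0.0012]
t 9.97 at [-0.1451  0.0002  0.1683] F [ 0.32 -0.06  1.14] delta [-0.085  -0.0003  0.0086] [-0.      0.0036  0.0008]
81
0.105 4 [-0.071 -0.014  0.109]
0.115 12 [-0.073 -0.011  0.122]
0.125 7 [-0.071 -0.013  0.127]
0.135 9 [-0.071 -0.015  0.142]
0.145 11 [-0.072 -0.014  0.153]
0.155 6 [-0.071 -0.002  0.159]
0.165 6 [-0.07  -0.014  0.168]
0.175 11 [-0.071 -0.013  0.182]
0.185 15 [-0.069  0.003  0.19 ]
```

View pics/s3c.png

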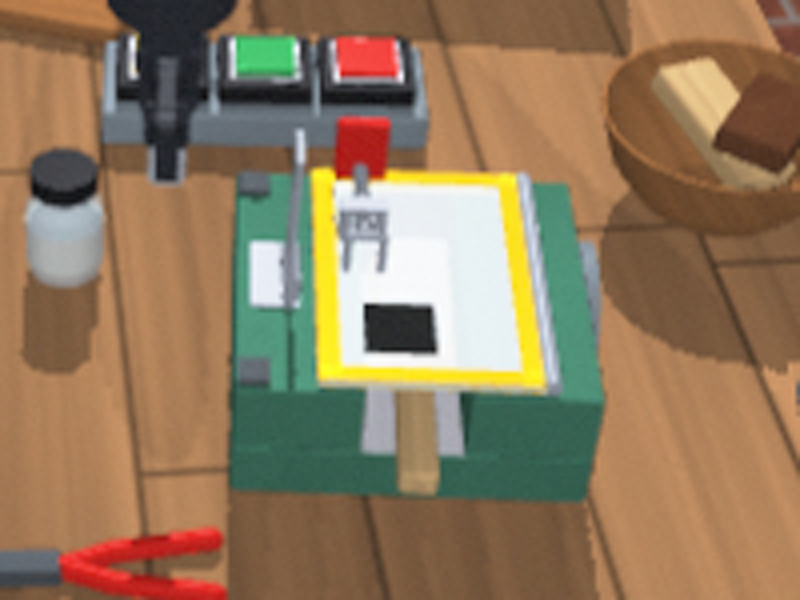

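The picture shows the guard flat, the butt at (418,470) near the trimmer, the hasp upright at (297,220) and the red tab at (362,147). Now I push the hasp over.

Emit:
{"fn": "carry_out", "kwargs": {"deltas": [-0.03,0,0,0,0,0,-0.045,0,0,0,0,0,-0.06,0,0.002,0,0,0,-0.073,0,0.005,0,0,0,-0.085,0,0.008,0,0,0]}}

```text
time: 10.6
eef_pos: [0.5199, -0.0041, 0.1601]
tcp_rot: [0.065, 0.998, -0.0, 0.002]
contact_force: [-0.7, -0.5, 1.2]
opening: 0.002
finger_force: 0.6
```

Emit:
{"fn": "carry_out", "kwargs": {"deltas": [-0.01,0,0.005,0,0,0,-0.02,0,0.01,0,0,0,-0.03,0,0.015,0,0,0,-0.04,0,0.02,0,0,0,-0.057,0,0.032,0,0,0]}}

```text
time: 11.22
eef_pos: [0.5762, -0.0114, 0.1278]
tcp_rot: [0.065, 0.998, -0.0, 0.002]
contact_force: [-1.2, 0.0, 0.4]
opening: 0.002
finger_force: 0.4
```

```bash
python3 -c "
from h import *
plan([.005,.0,.0995])"
```

```text
t 11.22 at [-0.0028  0.0005  0.1278] F [-1.19 -0.13  0.36] delta [-0.0077 -0.0005  0.0283] [-0.      0.004   0.0009]
```

Emit:
{"fn": "carry_out", "kwargs": {"deltas": [-0.005,0,0.009,0,0,0,-0.008,0,0.018,0,0,0,-0.008,0,0.026,0,0,0,-0.008,0,0.03,0,0,0,-0.008,0,0.032,0,0,0]}}

```text
time: 11.85
eef_pos: [0.5834, -0.0123, 0.0991]
tcp_rot: [0.065, 0.998, -0.0, 0.001]
contact_force: [-10.5, 1.3, 20.3]
opening: -0.002
finger_force: 10.2
```

The hasp is flat at z = 0.099. I lift and go to the outer side of the pin tab.

Emit:
{"fn": "carry_out", "kwargs": {"deltas": [0,0,-0.055,0,0,0,0,0,-0.115,0,0,0,0.012,0.05,-0.13,0,0,0,0.025,0.1,-0.13,0,0,0,0.033,0.15,-0.12,0,0,0]}}

```text
time: 12.48
eef_pos: [0.57, 0.1421, 0.2172]
tcp_rot: [0.066, 0.998, 0.0, 0.003]
contact_force: [0.8, -1.0, -0.7]
opening: -0.005
finger_force: 0.0
```

```bash
python3 see.py top t4 pin_tab; python3 -c "
from h import *
plan([-.03,.15,.115])
z=np.load('last.npz'); P=L(cloud('top',z['d']).reshape(-1,3)); hsv=cv2.cvtColor(z['im'],cv2.COLOR_RGB2HSV).reshape(-1,3).astype(int)
k=(abs(P[:,0])<.1)&(abs(P[:,1])<.13)&((hsv[:,0]<6)|(hsv[:,0]>174))&(hsv[:,1]>150)&(P[:,2]>.095)&(P[:,2]<.16); print(k.sum(),np.percentile(P[k],[1,50,99],axis=0).round(4) if k.sum() else '')"; python3 see.py side s4 pin_tab
```

```text
pin_tab 0.49 [292 191] local [[-0.028  0.081  0.094]]
t 12.57 at [-0.0314  0.1541  0.2145] F [ 0.77 -0.12 -0.83] delta [-0.0294 -0.2995  0.1702] [-0.259  -0.      0.0061]
t 12.57 at [-0.0314  0.1541  0.2145] F [ 0.77 -0.12 -0.83] delta [-0.0013 -0.0042  0.0995] [0.001  0.0008 0.0061]
50 [[-0.0437  0.0839  0.1264]
 [-0.0297  0.0883  0.1448]
 [-0.0151  0.0936  0.1502]]
pin_tab 0.78 [377 202] local [[-0.031  0.084  0.133]]
t 12.68 at [-0.0298  0.1509  0.2152] F [-0.35 -0.29 -0.32] delta [-0.0285 -0.2959  0.1715] [-0.2606  0.002   0.0034]
```

View pics/s4c.png

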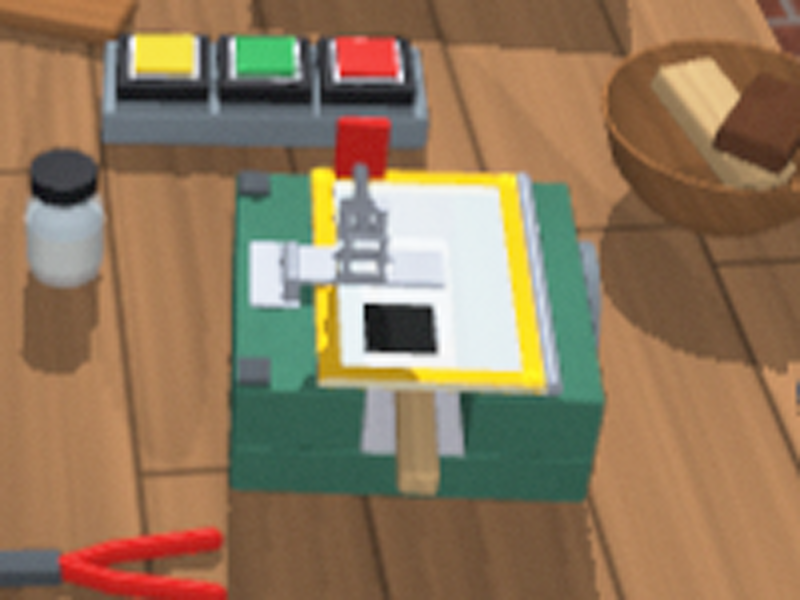

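The hasp lies flat at (370,268) with the staple standing through its slot. Now the pin.

Emit:
{"fn": "carry_out", "kwargs": {"deltas": [0,0,0.05,0,0,0,0,0,0.098,0,0,0,0,-0.02,0.098,0,0,0,0,-0.035,0.098,0,0,0,0,-0.047,0.098,0,0,0]}}

```text
time: 13.3
eef_pos: [0.5658, 0.0925, 0.1205]
tcp_rot: [0.066, 0.998, 0.0, 0.004]
contact_force: [0.6, 1.6, -0.6]
opening: 0.002
finger_force: 0.9
```

Emit:
{"fn": "carry_out", "kwargs": {"deltas": [0,-0.008,0,0,0,0,0,-0.016,0,0,0,0,0,-0.024,0,0,0,0,0,-0.03,0,0,0,0,0,-0.035,0,0,0,0]}}

```text
time: 13.92
eef_pos: [0.5594, 0.0592, 0.1176]
tcp_rot: [0.065, 0.998, -0.0, 0.001]
contact_force: [1.0, 1.1, 1.9]
opening: -0.004
finger_force: 0.8
```

```bash
python3 -c "
from h import *
plan([-.03,.06,.115])"
```

```text
t 13.93 at [-0.0288  0.0682  0.1176] F [0.82 1.17 1.95] delta [ 0.0012 -0.0082  0.0026] [0.     0.0027 0.0011]
```

Emit:
{"fn": "carry_out", "kwargs": {"deltas": [0,-0.004,0,0,0,0,0,-0.007,0,0,0,0,0,-0.01,0,0,0,0,0,-0.012,0,0,0,0,0,-0.013,0,0,0,0]}}

```text
time: 14.55
eef_pos: [0.559, 0.0566, 0.118]
tcp_rot: [0.067, 0.998, 0.011, 0.003]
contact_force: [7.1, 34.4, -1.4]
opening: -0.003
finger_force: 17.6
```

```bash
python3 -c "
from h import *
plan([-.03,.06,.115])"
```

```text
t 14.55 at [-0.0288  0.0656  0.118 ] F [ 2.52 35.07 -1.44] delta [ 0.0012 -0.0057  0.0029] [ 0.0223  0.0053 -0.0034]
```

It stopped hard at 35 N. I back off and check.

Emit:
{"fn": "carry_out", "kwargs": {"deltas": [0,0.015,0,0,0,0,0,0.05,0,0,0,0,0,0.085,-0.02,0,0,0,0,0.11,-0.07,0,0,0,0,0.12,-0.1,0,0,0]}}

```text
time: 15.18
eef_pos: [0.5736, 0.1663, 0.2197]
tcp_rot: [0.065, 0.998, -0.001, 0.002]
contact_force: [0.2, -0.7, -0.6]
opening: -0.0
finger_force: 0.0
```

```bash
for n in top side; do python3 see.py $n ${n}5 pin_tab; python3 -c "
from h import *
z=np.load('last.npz'); P=L(cloud('$n',z['d']).reshape(-1,3)); hsv=cv2.cvtColor(z['im'],cv2.COLOR_RGB2HSV).reshape(-1,3).astype(int)
k=(abs(P[:,0])<.1)&(abs(P[:,1])<.13)&((hsv[:,0]<6)|(hsv[:,0]>174))&(hsv[:,1]>150)&(P[:,2]>.095)&(P[:,2]<.16); print(k.sum(),np.percentile(P[k],[1,50,99],axis=0).round(4) if k.sum() else '')"; done; python3 -c "
from h import *
s=st(); Rc=R.from_quat(s['tcp_rot']); print('to key',Rc.inv().apply(np.array([.5314,.2877,.0525])-s['eef_pos']).round(4))"
```

```text
pin_tab 0.73 [308 194] local [[-0.039  0.04   0.138]]
t 15.28 at [-0.0272  0.1764  0.2221] F [ 0.46 -0.08  0.22] delta [-0.0245 -0.3216  0.1781] [-0.2592  0.0101  0.0039]
30 [[-0.0432  0.0417  0.1258]
 [-0.0307  0.0443  0.1453]
 [-0.0155  0.047   0.1499]]
pin_tab 0.65 [379 213] local [[-0.027  0.042  0.132]]
t 15.38 at [-0.0294  0.1749  0.2171] F [-0.64 -0.85 -0.25] delta [-0.0286 -0.3197  0.1735] [-0.2612  0.0022  0.0015]
107 [[-0.0412  0.0365  0.1232]
 [-0.0264  0.0431  0.1384]
 [-0.0112  0.0505  0.1496]]
{'time': 15.375, 'qpos': [0.1111, 0.1256, 1.7911, -0.0019, 1.2229, -1.3285], 'eef_pos': [0.5728, 0.165, 0.2171], 'tcp_rot': [0.0652, 0.9979, -0.0007, 0.0011], 'contact_force': [-0.7446, -0.7567, -0.2545], 'opening': 0.0045}
to key [0.0574 0.1164 0.1643]
```

View pics/side5c.png

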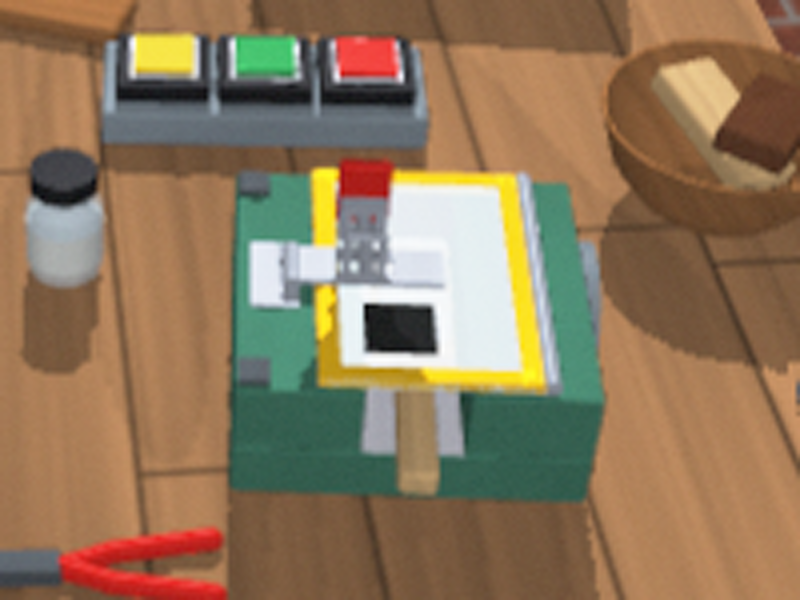

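The tab has moved about 46 mm, from (362,147) to (366,180), so the pin is home through the staple. Next is the green key.

Emit:
{"fn": "carry_out", "kwargs": {"deltas": [0.02,0.04,0.02,0,0,0,0.04,0.08,0.04,0,0,0,0.057,0.117,0.08,0,0,0,0.057,0.117,0.125,0,0,0,0.057,0.117,0.15,0,0,0]}}

```text
time: 16.0
eef_pos: [0.5285, 0.2873, 0.0616]
tcp_rot: [0.065, 0.998, -0.002, -0.003]
contact_force: [-0.1, 1.0, -0.4]
opening: -0.001
finger_force: 0.0
```

Emit:
{"fn": "carry_out", "kwargs": {"deltas": [0,0,0.003,0,0,0,0,0,0.006,0,0,0,0,0,0.009,0,0,0,0,0,0.011,0,0,0,0,0,0.011,0,0,0]}}

```text
time: 16.62
eef_pos: [0.5326, 0.2889, 0.057]
tcp_rot: [0.065, 0.998, 0.0, 0.002]
contact_force: [0.1, 0.5, -0.2]
opening: 0.008
finger_force: 0.0
```

Emit:
{"fn": "carry_out", "kwargs": {"deltas": [0,0,0.002,0,0,0,0,0,0.004,0,0,0,0,0,0.005,0,0,0]}}

```text
time: 17.0
eef_pos: [0.5325, 0.2889, 0.0521]
tcp_rot: [0.065, 0.998, -0.0, 0.001]
contact_force: [-1.5, -0.6, 4.2]
opening: -0.0
finger_force: 2.4
```

Emit:
{"fn": "carry_out", "kwargs": {"deltas": [0,0,0.0025,0,0,0,0,0,0.0025,0,0,0,0,0,0.0025,0,0,0]}}

```text
time: 17.38
eef_pos: [0.5325, 0.289, 0.0508]
tcp_rot: [0.065, 0.998, -0.0, 0.001]
contact_force: [-3.7, -1.3, 9.8]
opening: 0.003
finger_force: 4.8
```

It reads 9.8 N. I hold two more rows, then let go and rise.

Emit:
{"fn": "carry_out", "kwargs": {"deltas": [0,0,0,0,0,0,0,0,0,0,0,0,0,0,-0.02,0,0,0,0,0,-0.07,0,0,0,0,0,-0.13,0,0,0]}}

```text
time: 18.0
eef_pos: [0.5311, 0.2886, 0.1795]
tcp_rot: [0.065, 0.998, -0.001, 0.0]
contact_force: [0.7, -0.2, 0.3]
opening: 0.0
finger_force: 0.0
```

Emit:
{"fn": "carry_out", "kwargs": {"deltas": [0.05,0,-0.03,0,0,0,0.1,0,-0.05,0,0,0,0.1,0,-0.05,0,0,0], "grip": 100}}

```text
time: 18.38
eef_pos: [0.4312, 0.303, 0.2317]
tcp_rot: [0.064, 0.998, 0.001, 0.004]
contact_force: [0.6, -0.9, 0.4]
opening: 0.633
finger_force: 0.0
```

```bash
python3 see.py side end guard_pad
```

```text
t 18.48 at [-0.1863  0.2924  0.2295] F [ 0.08  0.61 -0.9 ] delta [-0.1847 -0.4379  0.1861] [-0.2592  0.0046  0.0023]
```

View pics/end.png

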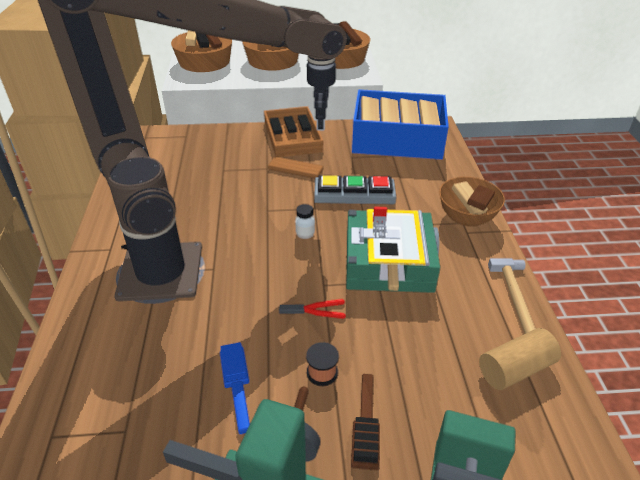

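The guard is shut, the hasp is over, the pin is home (tab at (380,212)), the bystanders are where they were, and the arm is clear. I'll hand it in.

```bash
python3 -c "
from plant import ctrl
print(ctrl.sign_off())"
```

```text
the job is handed in; nothing more can be done
None
```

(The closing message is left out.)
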